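# Try the lid stay of the slide-drying chest

### The job

The folding stay of the slide-drying chest's lid has just been refitted, so try it: raise the lid by its handle until it can go no further, and let go so that the stay locks and holds the lid up by itself for a moment. Then push the red knee bar back so that the lid lifts slightly and the stay folds, and see the lid down until it is fully shut, without banging it. Leave everything else on the bench where it stands.

Things in the scene. Friction and masses are not known exactly. Their poses are not given: they have to be found in the camera images.
- chest: slide-drying chest, fixed: white open-topped box 200 (x) x 280 (y) x 110 mm high, walls 6 mm, with a white lid. Origin: centre of its underside, on the bench; x points from its front to its hinge side, y to its left, z up. Lid and stay belong to it. A blue holder with glass slides stands inside in the right half (y below -40 mm), up to 87 mm high.
- lid (a joint): lid angle, rad: 0 shut, grows as the front rises; 1.15 standing on the locked stay, 1.17 at the highest (stay dead straight, no further). Plate 200 x 280 x 12 mm, about 0.8 kg. The hinge has a damper (2.2 N m s/rad): let go with the stay unlocked, the lid sinks shut by itself in about 3 to 7 s, without banging.
- lid_hinge (a point): middle of the hinge line, on the back rim of the chest (chest frame x 100, y 0, z 110 mm); the line runs along chest y
- lid_handle (a point): middle of the blue handle bar: round, 12 mm dia, 120 mm long along chest y, held 45 mm ahead of the lid's front edge by two arms at its ends (102 mm free between them, 39 mm clear between bar and lid edge). 245 mm from the hinge line; lid shut, 116 mm above the bench. It can turn between the finger pads as the lid swings.
- stay_pivot (a point): lower pivot of the lid stay, fixed in the chest (chest x -50, y 100, z 75 mm). The stay is two steel links of 83 mm between pivots; the upper one is pivoted on the lid, 120 mm from the hinge line and 14 mm below its underside.
- stay_knee (a joint): knee of the folding lid stay, rad: 0 folded (lid shut), 2.70 straight, 3.05 at its stop = locked (knee bent 0.35 the other way, towards the front). A weak spring (about 0.04 N m) drives it towards locked: raise the lid until it can go no further and let go, and the knee snaps past straight and holds the lid.
- knee_bar (a point): middle of the red knee bar: round, 14 mm dia, 75 mm long along chest y, 77.5 mm left of the chest's middle. Folded: down in the chest. Locked: 42 mm above the rim under the leaning lid, free from the front. To release, push it about 2 to 6 N back and down (square to the stay): 15 mm to straight, the lid rising slightly, then 25 mm more; the lid's weight does the rest.
- reagent_bottle: clear glass bottle, orange cap, 72 dia x 150 high mm, loose, upright; origin: centre of its underside. Not to be disturbed.
- tube_rack: orange rack of capped tubes, 70 x 150 x 100 high mm, loose, upright; origin: centre of its underside. Not to be disturbed.
- tip_box: grey box with yellow lid, 120 x 85 x 80 high mm, loose, upright; origin: centre of its underside. Not to be disturbed.
- dish_stack: stack of flat round dishes, 90 dia x 60 high mm, loose, upright; origin: centre of its underside. Not to be disturbed.
- beaker: glass beaker, 70 dia x 90 high mm, loose, upright; origin: centre of its underside. Not to be disturbed.
- slide_box: flat green box, 100 x 170 x 35 high mm, loose, upright; origin: centre of its underside. Not to be disturbed.

How it is judged:
By the outcome, as a careful person would: the job done as asked, in the order asked, and still so for the second after the job is handed in, with the robot touching nothing.
It also fails if it takes over 64 s, if anything falls off the work surface, if the arm or the gripper's body presses on something with over 40 N, if the wrist force passes 120 N, or if a joint passes its speed limit or range.

### The arm

A 6-joint arm with a two-finger parallel gripper is mounted at the origin on the work surface. World frame = base frame: x ahead of the robot, y to its left, z up, the work surface at z = 0. Lengths are in mm, angles in rad, forces in N, time in s.
With the tool pointing down it reaches from about 325 to 850 mm from the base axis. Payload 4.4 kg.
Tool frame: the origin (TCP) lies on the centre line of the jaws, within the pads' length; the fingertips stand 19 mm ahead of it and the grasp point (between the pads) is the TCP; z points along the fingers, y is the line along which they close (so a half turn about z gives the same grasp; the last joint's range is limited). The gripper opens to 94 mm and grips with 3 to 60 N. Pads are 16 mm wide; open, the fingers measure 119 mm over their backs; the gripper's body (75 mm by 177 mm) begins 78 mm behind the grasp point.
Start: joints at [-1.407, 0.207, 1.542, -0, 1.393, -0.15], TCP at [178.023, -546.75, 224.447] pointing down, gripper open.
Joint ranges: [-2.73, 2.73], [-0.86, 2.22], [0.23, 2.46], [-1.11, 4.25], [0.08, 2.63], [-2.82, 2.82]. Speed limits (rad/s): [2.79, 2.79, 3.14, 3.14, 3.14, 3.14].

### API

Orientations are given as a unit quaternion [x, y, z, w].
In Python, from cell import robot gives the robot as it stands.
- The arm moves only by the tool play_rows, never from a script. Its argument "rows" is a list of rows, each a list of 7 numbers: the opening, from 0 (shut) to 1 (fully open), then the shift along the tool's x, y, z in units of 1 m (1.0 is 1 m), then the turn, a rotation vector about the tool's x, y, z in units of 2 rad (1.0 is 2 rad). A call has 1 to 20 rows; each row is the pose to reach, as a shift and turn from the pose commanded when the call began, along the tool's axes at that moment; what a row does not reach only later rows make up. A row lasts 1/8 s, in which the tool goes at most 62.5 mm and 10.7 degrees, less where a joint would pass 70% of its speed; a pose out of reach is approached as far as the arm can. A call with a number of a shift or a turn outside -1 to 1 is refused whole. A call with a gripper value outside its range is refused whole. The fingers move at their own pace and stop on an object; "grip_force" is the grip in N (left out, the last holds). Time passes only in rows, so rows that repeat a pose let the fingers close. It gives the time, the measured TCP pose, the force, the opening and the grip force at its end, in the units of the state.
- robot.sense(): the state, without advancing time (a new reading comes with each control period).
- robot.get_image(name): name is "scene" or "top"; returns (picture, depth): 480x640x3 uint8, red, green, blue; 480x640 float32, mm along the optical axis (not along the pixel's ray), 0 where there is no reading.
- robot.get_calibration(name): a dict with "fov_y" (degrees; the focal length in pixels is half the picture's height over the tangent of half this angle, whatever the lens; pixels are square), "cx", "cy" (the principal point, pixels), "dist_coeffs" ([k1, k2, p1, p2, k3] as OpenCV has them; the pictures are not rectified), "position" and "orientation" of the camera in the world. Camera axes: x right, y up, looking along -z (the intrinsics and any distortion apply to the point x, -y, -z); pixel columns grow to the right and rows downward; lengths in mm; the calibration is good to about 2 mm. A picture is of the moment at which its call begins. get_calibration takes no time and is no camera call.
- robot.job_done(): hands the job in; it is judged then, once.
The state is a dict: "time_s": time; "joint_positions": joint angles; "joint_vel": joint speeds; "tau": joint torques, N m; "eef_pos": TCP position; "tool_rot": TCP orientation; "ft_force": force on the tool from outside, world axes, zero at the start; "torque": the same for the moment, N m; "grip_width": finger opening in mm; "grasp_force": force on a finger pad.
Only numpy, scipy, OpenCV 4.12 (cv2) and the standard library are available. Lean on these libraries where they do the work, as an engineer would, in place of code of your own. Each camera call takes 0.05 s, during which the arm holds its last target. There are 200 camera calls.

## Working session

There is one attempt and no reset: what is moved stays moved. The work goes in short steps, Python scripts to look and compute and a tool call to move; the robot and the scene stay as the last step left them, time stands still between calls to the robot, and variables do not carry over. Pictures are saved under pics/ and viewed, at most 10 in all, crops included, and the job is handed in when it is done.

Besides the shell and the picture viewer there is one more tool, called after ">>>" as name([rows], argument=value, ...), one row to a line, values as JSON. play_rows: Moves the arm, as the interface text tells. Its arguments: {"type":"object","properties":{"rows":{"type":"array"},"grip_force":{"type":"number"}},"required":["rows"]}

```bash
mkdir -p pics; ls
cat > h.py <<'E'
import numpy as np, cv2
from cell import robot
from scipy.spatial.transform import Rotation as R
def cal(n):
    c=robot.get_calibration(n); f=240/np.tan(np.radians(c['fov_y'])/2)
    K=np.array([[f,0,c['cx']],[0,f,c['cy']],[0,0,1.]])
    return K,np.array(c['dist_coeffs'],float),np.array(c['position'],float),R.from_quat(c['orientation']).as_matrix()
def ray(n,uv):
    K,d,p,M=cal(n)
    q=cv2.undistortPoints(np.array(uv,float).reshape(-1,1,2),K,d)[:,0]
    return p,np.c_[q[:,0],-q[:,1],-np.ones(len(q))]@M.T
def plane(n,uv,z):
    p,D=ray(n,uv); return p+D*((z-p[2])/D[:,2])[:,None]
def pts(n,uv,dep):
    uv=np.array(uv); p,D=ray(n,uv); return p+D*dep[uv[:,1],uv[:,0]][:,None]
def save(n,f):
    im,d=robot.get_image(n); cv2.imwrite('pics/'+f,im[:,:,::-1]); np.savez('pics/'+f+'.npz',im=im,d=d); return im,d
E
python3 - <<'E'
from h import *
for n in('scene','top'):
    save(n,n+'0.png'); c=robot.get_calibration(n); print(c)
s=robot.sense(); print(s)
E
```

```text
pics
{'fov_y': 46.06355374602627, 'cx': 324.6447702250128, 'cy': 237.95803249698113, 'dist_coeffs': array([-0.13469106,  0.        ,  0.        ,  0.        ,  0.        ]), 'position': array([1073.34009123, 1024.41799639,  942.15753822]), 'orientation': array([0.11244445, 0.44450534, 0.86638791, 0.19784649])}
{'fov_y': 50.284706404748675, 'cx': 319.8611574591422, 'cy': 226.1382758985862, 'dist_coeffs': array([-0.13354631,  0.        ,  0.        ,  0.        ,  0.        ]), 'position': array([ 343.68771849,    9.16622183, 1578.53282212]), 'orientation': array([ 0.0438686 , -0.04937262, -0.69827677,  0.71277447])}
{'time_s': 0.1, 'joint_positions': array([-1.40651241e+00,  2.07365872e-01,  1.54278609e+00, -2.70118049e-05,
        1.39350369e+00, -1.50493020e-01]), 'joint_vel': array([-0.00042926, -0.00017026, -0.00334339, -0.00239251, -0.00111709,
       -0.00055319]), 'tau': array([ 4.10551620e-04, -3.71863675e+01, -2.82293022e+01,  7.01281428e-02,
        3.12066218e-02, -5.17505850e-05]), 'eef_pos': array([ 177.89384985, -546.06813604,  223.40109155]), 'tool_rot': array([ 9.87639080e-01,  1.56741773e-01, -2.04040055e-05, -1.03138282e-03]), 'ft_force': array([-0.15221806,  0.40412605, -0.29883297]), 'torque': array([ 0.01593042, -0.05343164, -0.0016867 ]), 'grasp_force': 0.0, 'grip_width': 94.06417454825396}
```

View pics/scene0.png

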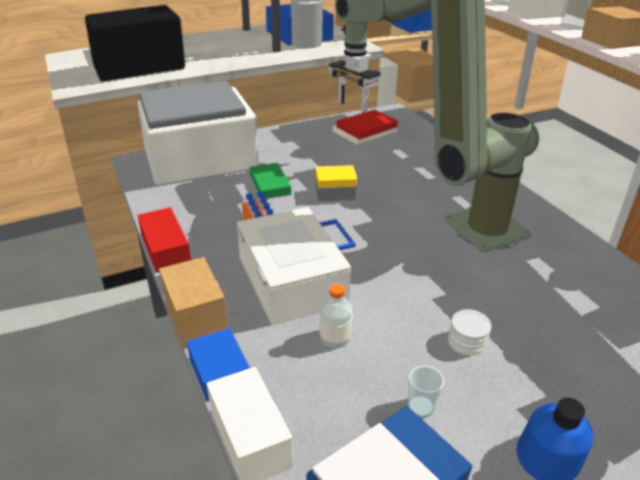

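View pics/top0.png

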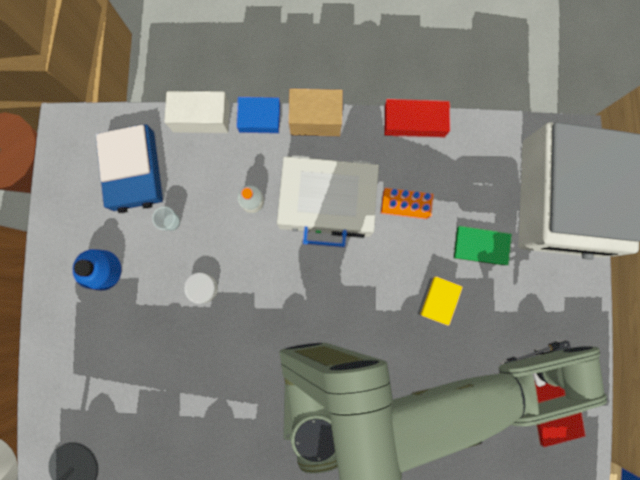

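The top view shows the chest at about (329,195) with its blue handle bar at (325,243), facing the robot. The bottle is at (250,198), the rack at (407,203) and the tip box at (441,301). The scene view agrees.

Run:
```python
from h import *
im=np.load('pics/top0.png.npz'); d=im['d']; im=im['im']
c=im[140:260,230:450]; cv2.imwrite('pics/c0.png',cv2.resize(c[:,:,::-1],None,fx=3.6,fy=3.6,interpolation=cv2.INTER_CUBIC))
hsv=cv2.cvtColor(im,cv2.COLOR_RGB2HSV)
b=cv2.inRange(hsv,(100,120,60),(130,255,255)); b[:, :290]=0;b[:,365:]=0;b[:222]=0;b[260:]=0
ys,xs=np.nonzero(b); print(xs.min(),xs.max(),ys.min(),ys.max())
# bar: bottom run per column
for u in range(xs.min(),xs.max()+1,3):
    v=ys[xs==u]; print(u,v.min(),v.max(),plane('top',[[u,v.max()-2]],118)[0].round(0),d[v.max()-2,u])
# lid
w=((im.min(2)>150)&(im.max(2).astype(int)-im.min(2)<40)).astype(np.uint8); w[:,:265]=0;w[:,390:]=0;w[:150]=0;w[245:]=0
P=np.argwhere(w>0)[:,::-1]; X=pts('top',P,d); k=(X[:,2]>105)&(X[:,2]<135); 
r=cv2.minAreaRect(X[k][:,:2].astype(np.float32)); print(r, np.median(X[k][:,2])); print(cv2.boxPoints(r))
```

```text
303 347 227 246
303 240 243 [494.  47. 118.] 1465.3363
306 227 243 [494.  39. 118.] 1460.0842
309 241 243 [494.  30. 118.] 1463.3805
312 241 243 [494.  21. 118.] 1464.8615
315 241 243 [494.  13. 118.] 1465.2076
318 242 244 [492.   4. 118.] 1463.5442
321 242 244 [492.  -4. 118.] 1465.6171
324 242 244 [492. -13. 118.] 1461.4767
327 242 245 [489. -22. 118.] 1463.765
330 243 245 [489. -30. 118.] 1460.9956
333 243 245 [490. -39. 118.] 1464.0653
336 243 245 [490. -48. 118.] 1459.9047
339 243 246 [487. -56. 118.] 1459.1036
342 232 246 [487. -65. 118.] 1464.3586
345 231 239 [508. -73. 118.] 1464.2648
((636.3108520507812, -20.89239501953125), (280.8298645019531, 209.8861846923828), 86.33674621582031) 123.53494198777264
[[ 522.6107   -154.31538 ]
 [ 732.0681   -167.7255  ]
 [ 750.011     112.530594]
 [ 540.5536    125.940704]]
```

View pics/c0.png

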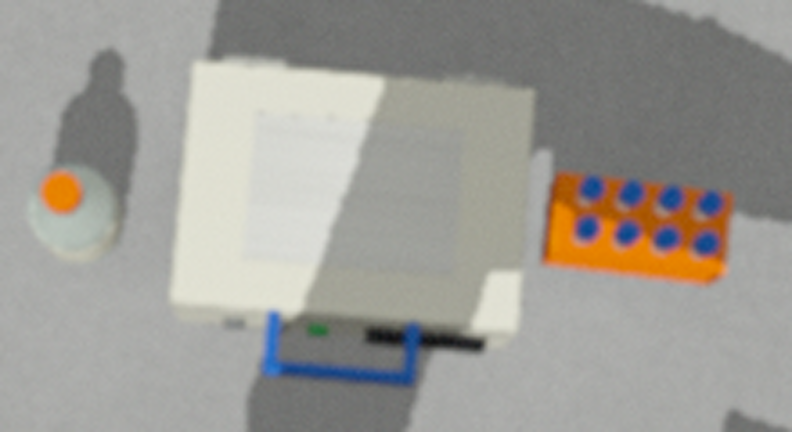

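The crop shows the chest front facing the robot. The handle is a U-shape and its bar runs from (268,368) to (412,380) in the crop. The bottle is to the left and the rack close on the right. The chest is yawed about -0.066 rad and the bar is near (490,-10,116). Next I'll move above the handle.

>>> play_rows([
  [0.35,0.015,-0.014,-0.015,0,0,-0.02],
  [0.35,0.05,-0.045,-0.03,0,0,-0.065],
  [0.35,0.09,-0.08,-0.04,0,0,-0.12],
  [0.35,0.13,-0.115,-0.04,0,0,-0.17],
  [0.35,0.17,-0.15,-0.04,0,0,-0.22],
  [0.35,0.21,-0.185,-0.04,0,0,-0.27],
  [0.35,0.25,-0.22,-0.04,0,0,-0.32],
  [0.35,0.29,-0.256,-0.04,0,0,-0.37],
  [0.35,0.33,-0.292,-0.04,0,0,-0.42],
  [0.35,0.37,-0.33,-0.04,0,0,-0.47],
  [0.35,0.41,-0.365,-0.04,0,0,-0.52],
  [0.35,0.44,-0.392,-0.04,0,0,-0.57],
  [0.35,0.455,-0.407,-0.04,0,0,-0.595],
  [0.35,0.462,-0.413,-0.04,0,0,-0.595],
  [0.35,0.462,-0.413,-0.04,0,0,-0.595],
  [0.35,0.462,-0.413,-0.04,0,0,-0.595],
])

```text
time_s: 2.1
eef_pos: [489.1, -11.8, 264.3]
tool_rot: [0.731, 0.683, -0.0, -0.0]
ft_force: [-0.3, 0.1, -0.9]
grip_width: 32.7
grasp_force: 0.0
```

Run:
```python
from h import *
s=robot.sense(); print(s['time_s'],s['eef_pos'],s['joint_positions'],s['grip_width'],s['ft_force']); print(R.from_quat(s['tool_rot']).as_matrix().round(3))
im,d=save('top','top1.png'); save('scene','scene1.png')
a=im[140:300,230:450]; b=np.load('pics/scene1.png.npz')['im'][180:340,210:430]
cv2.imwrite('pics/c1.png',cv2.resize(np.vstack([a,b])[:,:,::-1],None,fx=1.85,fy=1.85,interpolation=cv2.INTER_CUBIC))
# bottle / rack positions
im0=np.load('pics/top0.png.npz')['im']; h=cv2.cvtColor(im0,cv2.COLOR_RGB2HSV); m=cv2.inRange(h,(5,180,150),(20,255,255))
for (x0,x1,z) in((230,270,150),(380,440,100)):
    q=np.argwhere(m[180:225,x0:x1]>0)[:,::-1]+[x0,180]; print(plane('top',[q.mean(0),q.min(0),q.max(0)],z).round())
```

```text
2.1 [489.06933663 -11.79460754 264.30588032] [-2.00970855e-01 -8.48663920e-03  1.69374109e+00 -4.01690574e-04
  1.45677881e+00 -1.33388556e-01] 32.748518403521125 [-0.2961762   0.05095404 -0.94463871]
[[ 0.067  0.998 -0.001]
 [ 0.998 -0.067 -0.   ]
 [-0.    -0.    -1.   ]]
[[624. 210. 150.]
 [636. 224. 150.]
 [613. 197. 150.]]
[[ 607. -246.  100.]
 [ 655. -182.  100.]
 [ 574. -328.  100.]]
```

View pics/c1.png

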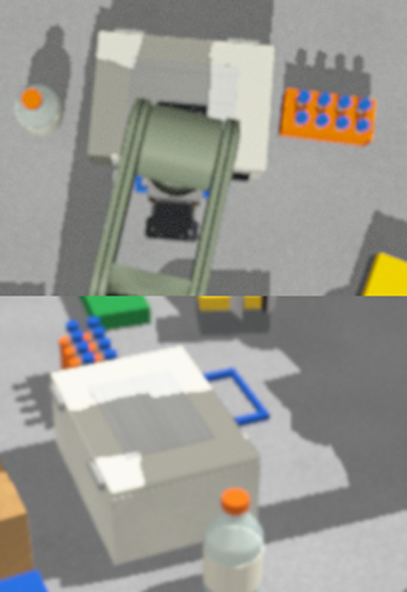

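The top crop shows the gripper over the middle of the handle. The scene crop shows the bar from about (335,221) to (354,244) in full-image pixels. I'll cross-check the bar's position with this second view.

Run:
```python
from h import *
im=np.load('pics/scene0.png.npz')['im']; h=cv2.cvtColor(im,cv2.COLOR_RGB2HSV)
b=cv2.inRange(h,(100,120,50),(130,255,255)); b[:215]=0;b[256:]=0;b[:,:310]=0;b[:,362:]=0
q=np.argwhere(b>0)[:,::-1]; X=plane('scene',q,118)
k=X[:,0]<505
# bar: outer points
for y0 in range(-80,70,15):
    z=X[(X[:,1]>y0)&(X[:,1]<y0+15)]
    if len(z): 
        xs=np.sort(z[:,0]); print(y0+7,len(xs),xs.min().round(),np.median(xs[xs<xs.min()+16]).round(1))
print(X[:,1].min(),X[:,1].max())
```

```text
-73 29 485.0 491.0
-58 22 484.0 489.3
-43 9 484.0 488.5
-28 12 485.0 489.1
-13 11 487.0 489.7
2 11 487.0 491.1
17 11 488.0 492.7
32 30 489.0 494.5
47 48 489.0 498.0
-74.19804158051898 51.504083505224
```

>>> play_rows([
  [0.35,0,0.001,0.02,0,0,0],
  [0.35,0,0.001,0.05,0,0,0],
  [0.35,0,0.001,0.08,0,0,0],
  [0.35,0,0.001,0.105,0,0,0],
  [0.35,0,0.001,0.125,0,0,0],
  [0.35,0,0.001,0.138,0,0,0],
  [0.35,0,0.001,0.148,0,0,0],
  [0.35,0,0.001,0.148,0,0,0],
  [0.05,0,0.001,0.148,0,0,0],
  [0.05,0,0.001,0.148,0,0,0],
  [0.05,0,0.001,0.148,0,0,0],
  [0.05,0,0.001,0.148,0,0,0],
], grip_force=25)

```text
time_s: 3.7
eef_pos: [488.7, -11.0, 116.8]
tool_rot: [0.73, 0.684, -0.001, -0.001]
ft_force: [-5.9, -0.7, 4.9]
grip_width: 11.0
grasp_force: 25.0
```

Run:
```python
from h import *
s=robot.sense(); print(s)
# lid arc in tool frame (y=chest x, z=down); start at a0
r=245;a0=np.arctan2(6,245)
for th in np.r_[np.arange(0,1.17,.06),1.17,1.19]:
    a=a0+th; print(round(th,2),((r*(np.cos(a0)-np.cos(a)))/1000).round(4),(-(r*(np.sin(a)-np.sin(a0)))/1000).round(4))
```

```text
{'time_s': 3.7, 'joint_positions': array([-1.99125981e-01,  1.48051577e-01,  1.85092867e+00, -9.23815356e-04,
        1.14659679e+00, -1.33201172e-01]), 'joint_vel': array([-7.00029660e-05, -1.84286869e-03,  2.81160168e-04,  3.17550820e-04,
       -2.03536054e-03, -2.19445359e-03]), 'tau': array([ 1.10009015e-01, -2.93892825e+01, -2.57638782e+01,  4.17248569e-01,
       -1.73786379e+00, -4.06929121e-04]), 'eef_pos': array([488.74402539, -10.96829662, 116.84177739]), 'tool_rot': array([ 0.72989436,  0.68355693, -0.00149878, -0.00137817]), 'ft_force': array([-5.90838176, -0.65477235,  4.93262675]), 'torque': array([-0.08478076,  0.9413299 , -0.01728559]), 'grasp_force': 25.000811219215393, 'grip_width': 10.952905586896662}
0.0 0.0 -0.0
0.06 0.0008 -0.0147
0.12 0.0025 -0.0293
0.18 0.005 -0.0438
0.24 0.0084 -0.058
0.3 0.0127 -0.0721
0.36 0.0178 -0.0859
0.42 0.0237 -0.0994
0.48 0.0304 -0.1124
0.54 0.0379 -0.1251
0.6 0.0462 -0.1372
0.66 0.0551 -0.1489
0.72 0.0647 -0.16
0.78 0.075 -0.1705
0.84 0.0859 -0.1804
0.9 0.0974 -0.1896
0.96 0.1094 -0.1981
1.02 0.1219 -0.2058
1.08 0.1348 -0.2128
1.14 0.1481 -0.2191
1.17 0.1549 -0.2219
1.19 0.1595 -0.2236
```

>>> play_rows([
  [0.05,0,0.0003,-0.005,0,0,0],
  [0.05,0,0.0008,-0.0147,0,0,0],
  [0.05,0,0.0016,-0.022,0,0,0],
  [0.05,0,0.0025,-0.0293,0,0,0],
  [0.05,0,0.0037,-0.0366,0,0,0],
  [0.05,0,0.005,-0.0438,0,0,0],
  [0.05,0,0.0066,-0.051,0,0,0],
  [0.05,0,0.0084,-0.058,0,0,0],
  [0.05,0,0.0105,-0.0651,0,0,0],
  [0.05,0,0.0127,-0.0721,0,0,0],
  [0.05,0,0.0152,-0.079,0,0,0],
  [0.05,0,0.0178,-0.0859,0,0,0],
  [0.05,0,0.0207,-0.0927,0,0,0],
  [0.05,0,0.0237,-0.0994,0,0,0],
  [0.05,0,0.027,-0.106,0,0,0],
  [0.05,0,0.0304,-0.1124,0,0,0],
  [0.05,0,0.034,-0.1188,0,0,0],
  [0.05,0,0.0379,-0.1251,0,0,0],
  [0.05,0,0.042,-0.1312,0,0,0],
  [0.05,0,0.0462,-0.1372,0,0,0],
])

```text
time_s: 6.2
eef_pos: [532.7, -13.9, 254.2]
tool_rot: [0.73, 0.683, -0.003, -0.003]
ft_force: [-13.7, 0.2, 2.9]
grip_width: 11.1
grasp_force: 25.0
```

>>> play_rows([
  [0.05,0,0.0025,-0.0065,0,0,0],
  [0.05,0,0.0065,-0.0127,0,0,0],
  [0.05,0,0.011,-0.0185,0,0,0],
  [0.05,0,0.016,-0.024,0,0,0],
  [0.05,0,0.021,-0.029,0,0,0],
  [0.05,0,0.026,-0.034,0,0,0],
  [0.05,0,0.0315,-0.039,0,0,0],
  [0.05,0,0.037,-0.044,0,0,0],
  [0.05,0,0.043,-0.049,0,0,0],
  [0.05,0,0.049,-0.0535,0,0,0],
  [0.05,0,0.055,-0.058,0,0,0],
  [0.05,0,0.061,-0.062,0,0,0],
  [0.05,0,0.067,-0.066,0,0,0],
  [0.05,0,0.074,-0.07,0,0,0],
  [0.05,0,0.08,-0.0735,0,0,0],
  [0.05,0,0.087,-0.0767,0,0,0],
  [0.05,0,0.0935,-0.0798,0,0,0],
  [0.05,0,0.0965,-0.081,0,0,0],
  [0.05,0,0.0965,-0.081,0,0,0],
])

```text
time_s: 8.57
eef_pos: [634.0, -20.7, 340.3]
tool_rot: [0.73, 0.683, 0.002, 0.003]
ft_force: [-4.9, -0.0, 8.2]
grip_width: 11.5
grasp_force: 25.0
```

Run:
```python
from h import *
s=robot.sense(); print(s['ft_force'],s['torque'],s['eef_pos'],s['joint_positions'],s['tool_rot'])
save('scene','scene2.png')
b=np.load('pics/scene2.png.npz')['im'][110:330,200:440]
cv2.imwrite('pics/c2.png',cv2.resize(b[:,:,::-1],None,fx=2.6,fy=2.6,interpolation=cv2.INTER_CUBIC))
```

```text
[-4.93603766 -0.01687785  8.20488549] [-0.10555063  1.01523868  0.03544021] [634.03164555 -20.66160215 340.29812894] [-1.68839162e-01  2.69518575e-01  1.22973917e+00 -8.16709988e-05
  1.63524725e+00 -1.02919051e-01] [0.7300221  0.68341435 0.00211087 0.00284685]
```

View pics/c2.png

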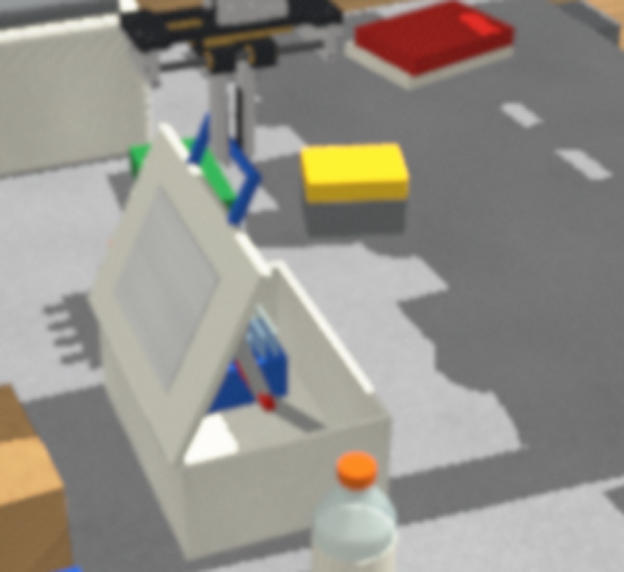

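The lid is up at about 1.1 rad. The red knee bar, at crop (267,402), is still bent backwards, so the lid has to go slightly further.

>>> play_rows([
  [0.05,0,0.002,-0.0025,0,0,0],
  [0.05,0,0.005,-0.004,0,0,0],
  [0.05,0,0.0075,-0.0055,0,0,0],
  [0.05,0,0.01,-0.0065,0,0,0],
  [0.05,0,0.0125,-0.0075,0,0,0],
  [0.05,0,0.0125,-0.0075,0,0,0],
])

```text
time_s: 9.38
eef_pos: [643.5, -21.3, 344.1]
tool_rot: [0.73, 0.683, -0.001, -0.001]
ft_force: [-11.0, -0.7, 7.4]
grip_width: 11.6
grasp_force: 25.0
```

>>> play_rows([
  [0.05,0,0.002,-0.001,0,0,0],
  [0.05,0,0.004,-0.002,0,0,0],
  [0.05,0,0.004,-0.002,0,0,0],
])

```text
time_s: 9.75
eef_pos: [644.2, -21.3, 344.3]
tool_rot: [0.73, 0.683, -0.005, -0.005]
ft_force: [-17.5, -0.0, 5.7]
grip_width: 11.2
grasp_force: 25.0
```

Run:
```python
from h import *
s=robot.sense(); print(s['ft_force'],s['torque'],s['eef_pos'],s['joint_positions'],s['tool_rot'])
im,d=save('scene','scene3.png'); im2,d2=save('top','top3.png')
cv2.imwrite('pics/c3.png',cv2.resize(im[190:300,220:360,::-1],None,fx=5,fy=5,interpolation=cv2.INTER_CUBIC))
```

```text
[-17.51891416  -0.04577788   5.65241092] [-0.09696221  3.37179188 -0.02586189] [644.17738878 -21.27356636 344.29802894] [-0.16630857  0.30630093  1.17568775 -0.00168459  1.67312134 -0.10029414] [ 0.73009501  0.68331171 -0.00476791 -0.00486303]
```

View pics/c3.png

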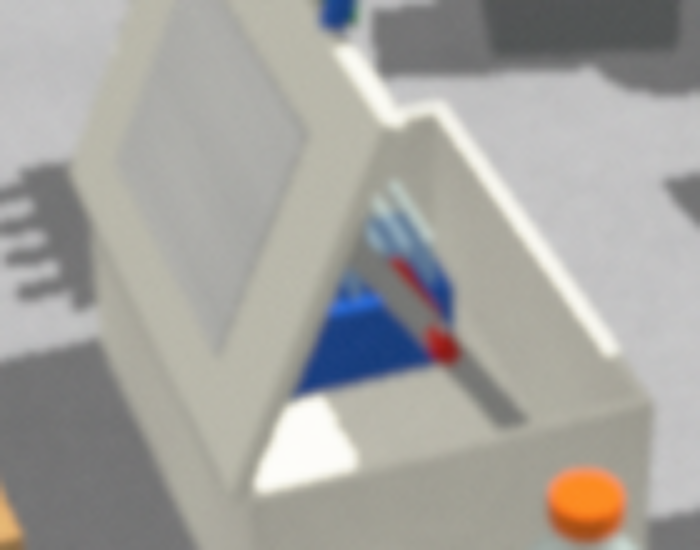

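The links are now in line and the lid is at its stop, with force rising and no further motion. I'll let go, wait, and withdraw upwards.

>>> play_rows([
  [0.5,0,-0.001,-0.001,0,0,0],
  [0.5,0,-0.002,-0.001,0,0,0],
  [0.5,0,-0.002,-0.001,0,0,0],
  [0.5,0,-0.002,-0.001,0,0,0],
  [0.5,0,-0.002,-0.001,0,0,0],
  [0.5,0,-0.002,-0.001,0,0,0],
  [0.5,0,-0.002,-0.001,0,0,0],
  [0.5,0,-0.002,-0.001,0,0,0],
])

```text
time_s: 10.85
eef_pos: [647.3, -21.4, 345.1]
tool_rot: [0.73, 0.683, 0.0, -0.0]
ft_force: [0.1, -0.6, -0.7]
grip_width: 47.0
grasp_force: 0.0
```

Run:
```python
from h import *
s=robot.sense(); print(s['ft_force'],s['eef_pos'],s['joint_positions'],s['grip_width'])
im,d=save('scene','scene4.png')
def red(im,d):
    h=cv2.cvtColor(im,cv2.COLOR_RGB2HSV); m=cv2.inRange(h,(0,130,60),(8,255,255))|cv2.inRange(h,(172,130,60),(180,255,255))
    m[:225]=0;m[275:]=0;m[:,:280]=0;m[:,:]*=1;m[:,325:]=0
    q=np.argwhere(m>0)[:,::-1]; X=pts('scene',q,d); c=np.array([634.7,-19.5]); a=-.066
    Y=(X[:,:2]-c)@np.array([[np.cos(a),-np.sin(a)],[np.sin(a),np.cos(a)]]); Y=np.c_[Y,X[:,2]]
    k=d[q[:,1],q[:,0]]>0; print(k.sum(),np.median(Y[k],0).round(1),Y[k].min(0).round(),Y[k].max(0).round())
o=np.load('pics/scene3.png.npz'); red(o['im'],o['d']); red(im,d)
```

```text
[ 0.07058925 -0.58684257 -0.73964637] [647.32904311 -21.44194685 345.11416258] [-1.66619877e-01  3.03320549e-01  1.17780032e+00  4.51549082e-05
  1.66048319e+00 -1.00624921e-01] 47.0305565613159
29 [ -4.4 109.  151.1] [ -9.  49. 142.] [  1. 116. 156.]
57 [-17.4  78.  157.9] [-23.  45. 148.] [-10. 115. 173.]
```

The stay is locked: after letting go, the red bar is at about chest (-18,78,153), and the lid holds with the fingers off it. Next I'll fit the arm kinematics to check the tilted push pose.

Run:
```python
from h import *
from scipy.optimize import least_squares
J=np.array([[-1.4065,.20737,1.54279,1.3935],[-.20097,-.008487,1.69374,1.45678],[-.199126,.14805,1.85093,1.1466],[-.168839,.269519,1.22974,1.63525],[-.16631,.3063,1.17569,1.67312],[-.16662,.30332,1.17780,1.66048]])
P=np.array([[177.894,-546.068,223.401],[489.069,-11.795,264.306],[488.744,-10.968,116.842],[634.032,-20.662,340.298],[644.177,-21.274,344.298],[647.329,-21.442,345.114]])
c,s=np.cos(J[:,0]),np.sin(J[:,0]); r=P[:,0]*c+P[:,1]*s; o=-P[:,0]*s+P[:,1]*c; print('off',o)
def fk(p,j,L3):
    a,h,L1,L2,e=p; A=j[...,0]; B=A+j[...,1]; S=B+j[...,2]
    return np.stack([a+L1*np.sin(A)+L2*np.sin(B+e)+L3*np.sin(S),h+L1*np.cos(A)+L2*np.cos(B+e)+L3*np.cos(S)],-1)
off=o.mean()
for L3 in(150,200,250,300):
    f=lambda p:(fk(p,J[:,1:],L3)-np.c_[r,P[:,2]]).ravel()
    q=least_squares(f,[0,300,450,450,0]); print(L3,q.x.round(3),np.abs(q.fun).max().round(2))
    for phi in(.8,.9,1.0):
        u=np.array([np.sin(phi),-np.cos(phi)])
        out=[]
        for g in(40,0,-42):
            tip=np.array([-18,152])+np.array([.844,-.536])*-(7+g); t=tip-19*u
            a=-.066; w=np.array([634.7,-19.5])+np.array([t[0]*np.cos(a)-60*np.sin(a),t[0]*np.sin(a)+60*np.cos(a)])
            rr=np.sqrt(w@w-off**2)
            k=least_squares(lambda j:np.r_[fk(q.x,j,L3)-[rr,t[1]],100*(j.sum()-(np.pi-phi))],[0,1.9,.4]); out+=[k.x.round(2).tolist(),round(k.cost,3)]
        print(phi,out)
```

```text
off [86.18453936 86.07029889 85.92848836 86.1732539  85.65942495 86.21453832]
150 [1.91000e-01 1.13455e+02 4.52483e+02 5.08634e+02 1.88000e-01] 1.9
0.8 [[0.05, 1.89, 0.4], np.float64(0.0), [0.15, 1.83, 0.36], np.float64(0.0), [0.25, 1.76, 0.33], np.float64(0.0)]
0.9 [[0.05, 1.93, 0.27], np.float64(0.0), [0.15, 1.87, 0.23], np.float64(0.0), [0.25, 1.8, 0.2], np.float64(0.0)]
1.0 [[0.05, 1.96, 0.14], np.float64(0.0), [0.15, 1.9, 0.09], np.float64(0.0), [0.25, 1.83, 0.06], np.float64(0.0)]
200 [1.36000e-01 1.62414e+02 4.53212e+02 5.08561e+02 1.88000e-01] 1.35
0.8 [[-0.0, 1.98, 0.36], np.float64(0.0), [0.1, 1.92, 0.32], np.float64(0.0), [0.21, 1.86, 0.28], np.float64(0.0)]
0.9 [[-0.01, 2.03, 0.22], np.float64(0.0), [0.1, 1.97, 0.17], np.float64(0.0), [0.21, 1.9, 0.14], np.float64(0.0)]
1.0 [[-0.01, 2.07, 0.08], np.float64(0.0), [0.1, 2.01, 0.03], np.float64(0.0), [0.21, 1.94, -0.01], np.float64(0.0)]
250 [8.10000e-02 2.11373e+02 4.53942e+02 5.08488e+02 1.87000e-01] 0.8
0.8 [[-0.06, 2.07, 0.33], np.float64(0.0), [0.05, 2.02, 0.27], np.float64(0.0), [0.16, 1.95, 0.23], np.float64(0.0)]
0.9 [[-0.07, 2.13, 0.18], np.float64(0.0), [0.05, 2.07, 0.12], np.float64(0.0), [0.16, 2.0, 0.07], np.float64(0.0)]
1.0 [[-0.06, 2.18, 0.02], np.float64(0.0), [0.06, 2.12, -0.04], np.float64(0.0), [0.18, 2.05, -0.08], np.float64(0.0)]
300 [2.60000e-02 2.60333e+02 4.54671e+02 5.08415e+02 1.86000e-01] 0.25
0.8 [[-0.12, 2.16, 0.3], np.float64(0.0), [0.0, 2.11, 0.23], np.float64(0.0), [0.12, 2.04, 0.18], np.float64(0.0)]
0.9 [[-0.12, 2.23, 0.13], np.float64(0.0), [0.0, 2.17, 0.07], np.float64(0.0), [0.13, 2.1, 0.01], np.float64(0.0)]
1.0 [[-0.11, 2.29, -0.04], np.float64(0.0), [0.03, 2.22, -0.11], np.float64(0.0), [0.15, 2.15, -0.16], np.float64(0.0)]
```

Kinematics say a tilt of 0.75 rad stays within range. I'll lift clear, back off towards the robot, then close the fingers and rotate.

>>> play_rows([
  [0.5,0,0,-0.012,0,0,0],
  [0.5,0,0,-0.035,0,0,0],
  [0.5,0,0,-0.06,0,0,0],
  [0.5,0.01,-0.02,-0.065,0,0,0],
  [0.3,0.02,-0.055,-0.065,0,0,0],
  [0,0.035,-0.095,-0.065,-0.015,0.015,0.04],
  [0,0.05,-0.13,-0.065,-0.045,0.045,0.11],
  [0,0.06,-0.155,-0.065,-0.075,0.075,0.19],
  [0,0.061,-0.165,-0.065,-0.105,0.105,0.27],
  [0,0.061,-0.165,-0.065,-0.135,0.135,0.345],
  [0,0.061,-0.165,-0.065,-0.165,0.165,0.42],
  [0,0.061,-0.165,-0.065,-0.195,0.195,0.495],
  [0,0.061,-0.165,-0.065,-0.225,0.225,0.57],
  [0,0.061,-0.165,-0.065,-0.255,0.255,0.645],
  [0,0.061,-0.165,-0.065,-0.28,0.28,0.71],
  [0,0.061,-0.165,-0.065,-0.293,0.293,0.745],
  [0,0.061,-0.165,-0.065,-0.293,0.293,0.745],
  [0,0.061,-0.165,-0.065,-0.293,0.293,0.745],
])

```text
time_s: 13.15
eef_pos: [486.8, 50.3, 411.2]
tool_rot: [0.93, -0.03, 0.366, 0.012]
ft_force: [-0.3, -0.2, -0.1]
grip_width: 0.5
grasp_force: 0.0
```

```bash
cat >> h.py <<'E'
a=-.066; C=np.array([[np.cos(a),-np.sin(a),0],[np.sin(a),np.cos(a),0],[0,0,1]]); O=np.array([634.7,-19.5,0])
def st():
    s=robot.sense(); M=R.from_quat(s['tool_rot']).as_matrix(); print(round(s['time_s'],2),'chest',(C.T@(s['eef_pos']-O)).round(1),'F',s['ft_force'].round(1),'j',s['joint_positions'].round(2)); print((C.T@M).round(3)); return s,M
E
python3 - <<'E'
from h import *
s,M=st(); save('scene','scene5.png')
for t in([-137,60,280],[-66.4,60,204],[-33,60,168]): print(t,(M.T@(C@np.array(t)+O-s['eef_pos'])).round(1))
im=np.load('pics/scene5.png.npz')['im']; cv2.imwrite('pics/c5.png',cv2.resize(im[60:330,180:480,::-1],None,fx=2.1,fy=2.1,interpolation=cv2.INTER_CUBIC))
E
```

```text
13.15 chest [-152.1   59.9  411.2] F [-0.3 -0.2 -0.1] j [-0.08 -0.57  1.99  0.01  0.97  1.55]
[[ 0.732  0.001  0.682]
 [ 0.001 -1.     0.   ]
 [ 0.682  0.001 -0.732]]
[-137, 60, 280] [-78.4  -0.2 106.3]
[-66.4, 60, 204] [-7.85e+01 -1.00e-01  2.10e+02]
[-33, 60, 168] [-7.860e+01 -1.000e-01  2.591e+02]
```

View pics/c5.png

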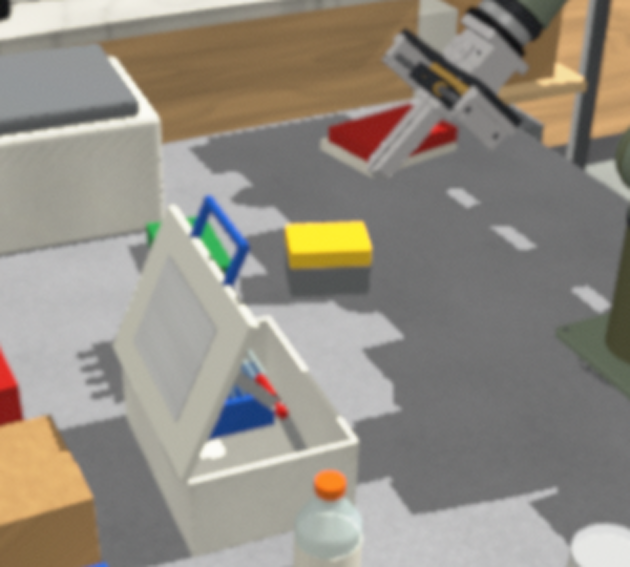

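The lid stands on the locked stay with the red bar at crop (272,396) free from the front, and the tool is tilted and aligned. I'll approach next.

>>> play_rows([
  [0,-0.015,0,0.01,0,0,0],
  [0,-0.035,0,0.035,0,0,0],
  [0,-0.055,0,0.07,0,0,0],
  [0,-0.07,0,0.105,0,0,0],
  [0,-0.077,0,0.14,0,0,0],
  [0,-0.0785,0,0.175,0,0,0],
  [0,-0.0785,0,0.205,0,0,0],
  [0,-0.0785,0,0.225,0,0,0],
  [0,-0.0785,0,0.235,0,0,0],
  [0,-0.0785,0,0.24,0,0,0],
  [0,-0.0785,0,0.24,0,0,0],
])

```text
time_s: 14.58
eef_pos: [592.6, 43.2, 181.3]
tool_rot: [0.93, -0.031, 0.366, 0.012]
ft_force: [0.5, 0.3, 0.6]
grip_width: 0.6
grasp_force: 0.0
```

Run:
```python
from h import *
s,M=st(); im,d=save('scene','scene6.png')
u=np.array([.682,-.732])
for al in np.radians([67.4,62,58,54,50,46,42,38,34]):
    k=np.array([-50,75])+83*np.array([np.cos(al),np.sin(al)]); t=k-26*u; print(np.degrees(al).round(),(M.T@(C@np.array([t[0],60,t[1]])+O-s['eef_pos'])).round(1))
cv2.imwrite('pics/c6.png',cv2.resize(im[170:290,230:370,::-1],None,fx=4.5,fy=4.5,interpolation=cv2.INTER_CUBIC))
```

```text
14.57 chest [-46.1  59.8 181.3] F [0.5 0.3 0.6] j [-0.08 -0.06  2.13  0.02  0.33  1.54]
[[ 0.732  0.     0.681]
 [ 0.    -1.    -0.   ]
 [ 0.681  0.    -0.732]]
67.0 [ 0.3 -0.2 14.8]
62.0 [ 3.2 -0.2 22. ]
58.0 [ 4.9 -0.2 27.6]
54.0 [ 6.2 -0.2 33.2]
50.0 [ 7.1 -0.2 38.9]
46.0 [ 7.6 -0.2 44.7]
42.0 [ 7.7 -0.2 50.5]
38.0 [ 7.4 -0.2 56.3]
34.0 [ 6.7 -0.2 62. ]
```

View pics/c6.png

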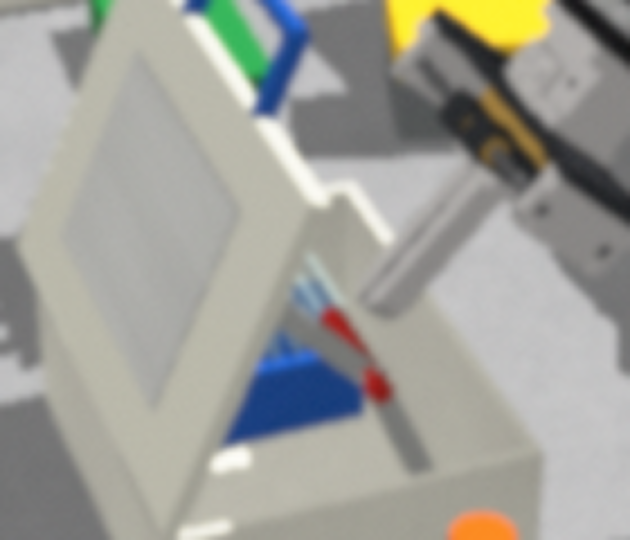

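The fingertips are just ahead of the red bar, which is at crop (340,330) to (378,385). I'll push along the knee's arc.

>>> play_rows([
  [0,0.0003,0,0.007,0,0,0],
  [0,0.0005,0,0.013,0,0,0],
  [0,0.002,0,0.019,0,0,0],
  [0,0.004,0,0.025,0,0,0],
  [0,0.0055,0,0.031,0,0,0],
  [0,0.0065,0,0.037,0,0,0],
  [0,0.0075,0,0.044,0,0,0],
  [0,0.0075,0,0.051,0,0,0],
  [0,0.0075,0,0.056,0,0,0],
])

```text
time_s: 15.75
eef_pos: [636.5, 40.4, 145.0]
tool_rot: [0.93, -0.031, 0.366, 0.012]
ft_force: [-1.9, -0.5, 4.4]
grip_width: 0.5
grasp_force: 1.9
```

Run:
```python
from h import *
s,M=st(); im,d=save('scene','scene7.png')
cv2.imwrite('pics/c7.png',cv2.resize(im[170:290,230:370,::-1],None,fx=4.5,fy=4.5,interpolation=cv2.INTER_CUBIC))
```

```text
15.75 chest [ -2.2  59.9 145. ] F [-1.9 -0.5  4.4] j [-0.08  0.1   2.05  0.03  0.24  1.54]
[[ 0.732  0.     0.682]
 [ 0.    -1.     0.   ]
 [ 0.682  0.    -0.732]]
```

View pics/c7.png

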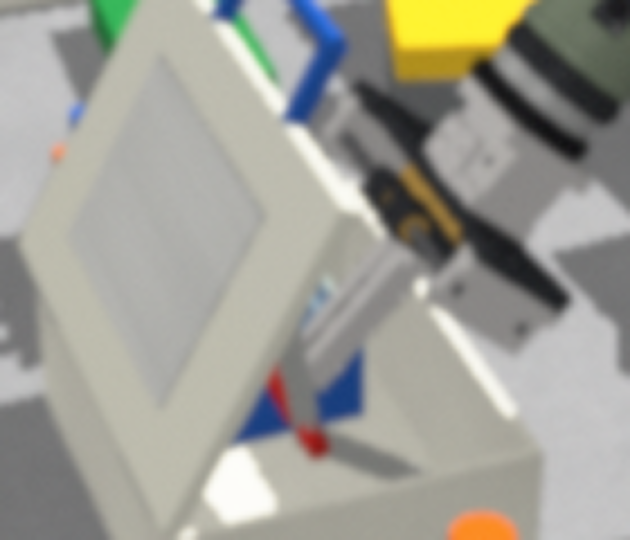

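The knee is now folded well back, with the bar at crop (315,440), and the lid is coming down. I'll retreat along the tool axis quickly.

>>> play_rows([
  [0,0,0,-0.025,0,0,0],
  [0,0,0,-0.07,0,0,0],
  [0,0,0,-0.12,0,0,0],
  [0,0,0,-0.17,0,0,0],
  [0,0,0,-0.21,0,0,0],
  [0,0,0,-0.24,0,0,0],
  [0,0,0,-0.26,0,0,0],
  [0,0,0,-0.27,0,0,0],
  [0,0,0,-0.27,0,0,0],
  [0,0,0,-0.27,0,0,0],
  [0,0,0,-0.27,0,0,0],
  [0,0,0,-0.27,0,0,0],
])

```text
time_s: 17.3
eef_pos: [452.5, 52.5, 341.9]
tool_rot: [0.93, -0.031, 0.365, 0.012]
ft_force: [0.9, -0.1, -0.0]
grip_width: 0.5
grasp_force: 0.0
```

```bash
cat > lid.py <<'E'
from h import *
import sys
s,M=st(); im,d=save('top',sys.argv[1]+'.png'); save('scene',sys.argv[1]+'s.png')
o=np.load('pics/top0.png.npz')
# lid slope from top depth, chest y 90..130 and -130..-100
v,u=np.mgrid[150:262,265:390]; q=np.c_[u.ravel(),v.ravel()]; X=(pts('top',q,d)-O)@C
for lo,hi in((100,130),(-130,-100)):
  for x0 in(-90,-50,0,50,85):
    k=(X[:,1]>lo)&(X[:,1]<hi)&(abs(X[:,0]-x0)<8); print(x0,np.median(X[k,2]).round(0) if k.any() else None,end='  ')
  print()
E
python3 lid.py top8
```

```text
17.3 chest [-186.6   59.9  341.9] F [ 0.9 -0.1 -0. ] j [-0.08 -0.66  2.17  0.02  0.88  1.55]
[[ 0.733  0.     0.68 ]
 [ 0.    -1.     0.   ]
 [ 0.68   0.    -0.733]]
-90 109.0  -50 76.0  0 224.0  50 179.0  85 143.0  
-90 109.0  -50 62.0  0 229.0  50 180.0  85 143.0
```

The lid is sinking on its own, at about 0.8 rad now. I'll wait.

>>> play_rows([
  [0,0,0,0,0,0,0],
  [0,0,0,0,0,0,0],
  [0,0,0,0,0,0,0],
  [0,0,0,0,0,0,0],
  [0,0,0,0,0,0,0],
  [0,0,0,0,0,0,0],
  [0,0,0,0,0,0,0],
  [0,0,0,0,0,0,0],
  [0,0,0,0,0,0,0],
  [0,0,0,0,0,0,0],
  [0,0,0,0,0,0,0],
  [0,0,0,0,0,0,0],
  [0,0,0,0,0,0,0],
  [0,0,0,0,0,0,0],
  [0,0,0,0,0,0,0],
  [0,0,0,0,0,0,0],
  [0,0,0,0,0,0,0],
  [0,0,0,0,0,0,0],
  [0,0,0,0,0,0,0],
  [0,0,0,0,0,0,0],
])

```text
time_s: 19.9
eef_pos: [452.5, 52.6, 342.8]
tool_rot: [0.93, -0.031, 0.366, 0.012]
ft_force: [0.4, 0.2, -0.2]
grip_width: 0.8
grasp_force: 0.0
```

```bash
python3 lid.py top9
```

```text
19.9 chest [-186.6   59.9  342.8] F [ 0.4  0.2 -0.2] j [-0.08 -0.66  2.17  0.02  0.88  1.55]
[[ 0.732  0.     0.681]
 [ 0.    -1.     0.   ]
 [ 0.681  0.    -0.732]]
-90 127.0  -50 127.0  0 126.0  50 124.0  85 124.0  
-90 128.0  -50 127.0  0 125.0  50 124.0  85 123.0
```

>>> play_rows([
  [0,0,0,0,0,0,0],
  [0,0,0,0,0,0,0],
  [0,0,0,0,0,0,0],
  [0,0,0,0,0,0,0],
  [0,0,0,0,0,0,0],
  [0,0,0,0,0,0,0],
  [0,0,0,0,0,0,0],
  [0,0,0,0,0,0,0],
  [0,0,0,0,0,0,0],
  [0,0,0,0,0,0,0],
  [0,0,0,0,0,0,0],
  [0,0,0,0,0,0,0],
  [0,0,0,0,0,0,0],
  [0,0,0,0,0,0,0],
  [0,0,0,0,0,0,0],
  [0,0,0,0,0,0,0],
  [0,0,0,0,0,0,0],
  [0,0,0,0,0,0,0],
  [0,0,0,0,0,0,0],
  [0,0,0,0,0,0,0],
])

```text
time_s: 22.5
eef_pos: [452.5, 52.6, 342.8]
tool_rot: [0.93, -0.031, 0.366, 0.012]
ft_force: [-0.1, 0.5, 0.1]
grip_width: 0.6
grasp_force: 0.0
```

```bash
python3 lid.py top10
python3 - <<'E'
from h import *
for f in('top0','top10'):
    o=np.load(f'pics/{f}.png.npz'); q=np.array([[290,222],[290,190],[290,165],[370,225]]); print(f,pts('top',q,o['d'])[:,2].round(1))
b=np.load('pics/top10s.png.npz')['im']; t=np.load('pics/top10.png.npz')['im']
cv2.imwrite('pics/c10.png',cv2.resize(np.hstack([b[130:450,200:520],t[100:420,170:490]])[:,:,::-1],None,fx=1.25,fy=1.25))
E
```

```text
22.5 chest [-186.6   59.9  342.8] F [-0.1  0.5  0.1] j [-0.08 -0.66  2.17  0.02  0.88  1.55]
[[ 0.732  0.     0.681]
 [ 0.    -1.     0.   ]
 [ 0.681  0.    -0.732]]
-90 122.0  -50 123.0  0 123.0  50 122.0  85 122.0  
-90 122.0  -50 122.0  0 122.0  50 123.0  85 123.0  
top0 [123.7 120.3 122.7 122.8]
top10 [124.9 120.6 119.4 125.6]
```

View pics/c10.png

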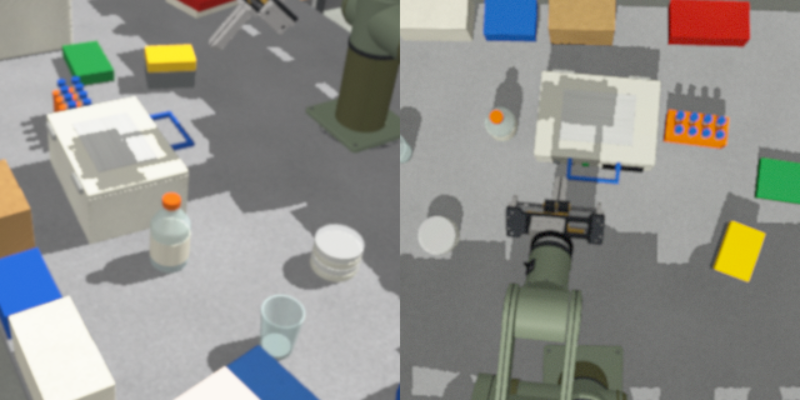

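Both views show the lid flat and shut, level at z 122–123, with the arm clear and the bottle, rack and boxes where they were. I'll hand in now.

```bash
python3 -c "
from cell import robot; print(robot.job_done())"
```

```text
the job is handed in; nothing more can be done
None
```

The lid was raised to its stop and stood on the locked stay by itself; I then pushed the knee bar back, the stay folded and the lid sank shut on its damper, nothing else on the bench appeared moved in the pictures, and the job was handed in at about 22.5 s.

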